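Take a contactless temperature reading at a bath valve

TASK

Take a temperature reading at the valve with the cross-shaped handle: first gently slide the jar standing in front of it off to either side along the ledge, by a little more than the jar's own width, without lifting or tipping it. Then pick up the thermometer wand and hold its lens about 8 cm straight out from the matt disc on the front of that valve, square to the disc and aimed at its middle, keep it still for two seconds, and lay the wand back down flat, display up, on its wooden board without dropping it. Do not touch either valve with robot, wand or jar, and leave the pump bottles on their tray as they are.

Things in the scene. Friction and masses are not known exactly. Their poses are not given: they have to be found in the camera images.
- cross_valve: chrome valve fixed on the ledge, 150 tall over all: round foot 68 diameter, upright pipe 28 diameter, level barrel 46 diameter whose axis is 80 above the ledge and runs along the valve's own x, and on top a cross-shaped handle of two bars 84 long at height 132. Origin at the centre of its foot on the ledge; z up, x points out of its front (away from the robot, yaw up to 20 degrees either way)
- cross_valve_disc (a point): centre of the matt dark disc, 36 diameter, on the front of the cross-handled valve: 40 ahead (own x) of the valve's origin and 80 above the ledge; own x points straight out of the disc
- lever_valve: the other chrome valve, same foot, barrel and disc, but with a single lever handle 72 long on top pointing to its back; origin and axes as for the cross-handled valve. The two valves may change places. Leave alone
- jar: squat white ceramic jar with a wooden lid fixed on it, 96 diameter, 84 high, with a small knob 22 diameter on the lid reaching to 96; about 0.45 kg. Too wide to grasp; stands about 130 in front of the cross-handled valve's origin. Origin at the centre of its underside, z up
- thermometer: grey straight wand lying on the board, 170 long, about 0.15 kg: handle 28 wide, 34 high, from own x = -85 to 25; head 38 wide, 34 high, to x = 75; black lens tube 24 diameter, to x = 85, its axis 17 above the underside. Origin on the underside at mid-length; x points out of the lens, z up through the display. It starts with the lens roughly towards the robot
- lens (a point): centre of the lens at the tip of the wand, 85 ahead of and 17 above the wand's origin; own x is the sighting direction
- board: flat wooden board fixed on the ledge, 220 (own x) by 110 (own y), 12 thick; origin at the centre of its underside, so its top is 12 above
- tray: round wooden tray fixed on the ledge, 210 diameter, 15 thick, carrying three pump bottles; origin at the centre of its underside
- bottle0: white pump bottle, 60 diameter, 168 tall, standing on the round tray; origin at the centre of its underside, z up. Leave alone
- bottle1: white pump bottle, 60 diameter, 153 tall, standing on the round tray; origin at the centre of its underside, z up. Leave alone
- bottle2: white pump bottle, 60 diameter, 168 tall, standing on the round tray; origin at the centre of its underside, z up. Leave alone
Things that resemble listed ones, but are neither listed nor needed, are in the scene too. What is meant by the thermometer is not orange, and is the smaller of those in its own colour.

How it is judged (in metres and radians):
On the way, in this order (a step that is already met when the one before it is completed fails the run):
1. the jar is slid aside: its centre at least 75 mm to one side of the line straight out of the cross-handled valve's disc ((y of jar in the frame of cross_valve above 0.075 m or y of jar in the frame of cross_valve below -0.075 m)), for 0.2 s.
2. jar clear and lens 50 to 110 mm from the disc, sight line within 12 mm (each way) of its centre and 0.2 rad of square to it, still (30 mm/s, 0.2 rad/s) for 1.5 s ((y of jar in the frame of cross_valve above 0.075 m or y of jar in the frame of cross_valve below -0.075 m) and x of cross_valve_disc in the frame of lens between 0.05 and 0.11 m and y of cross_valve_disc in the frame of lens between -0.012 and 0.012 m and z of cross_valve_disc in the frame of lens between -0.012 and 0.012 m and angle between the x axis of lens and the x axis of cross_valve_disc, either way round below 0.2 rad and linear speed of thermometer below 0.03 m/s and angular speed of thermometer below 0.2 rad/s), for 1.5 s.
At the end, for the whole second after the job is handed in: The wand lies flat and still on the board (display up, its origin within 100 mm along and 55 mm across of the board's centre, tilt under 0.1 rad), let go; the jar stands upright and still with its centre at least 75 mm to one side of the line straight out of the cross-handled valve's disc ((y of jar in the frame of cross_valve above 0.075 m or y of jar in the frame of cross_valve below -0.075 m) and angle between each of jar, thermometer's own z axis and vertical below 0.1 rad and linear speed of each of jar, thermometer below 0.02 m/s and x of thermometer in the frame of board between -0.1 and 0.1 m and y of thermometer in the frame of board between -0.055 and 0.055 m and z of thermometer in the frame of board between 0.008 and 0.017 m); the robot touches nothing.
It fails at once if jar lifted (over 20 mm), tipped (over 0.3 rad) or shoved (over 0.4 m/s) (height (world z) of jar above 0.02 m or angle between jar's own z axis and vertical above 0.3 rad or linear speed of jar above 0.4 m/s).
It fails at once if a valve touched by robot, wand or jar (contact force between any of the arm, the fingers, thermometer, jar and cross_valve above 1 N or contact force between any of the arm, the fingers, thermometer, jar and lever_valve above 1 N).
It fails at once if wand let fall: faster than 0.6 m/s while the fingers do not hold it (contact force between the fingers and thermometer below 0.05 N and linear speed of thermometer above 0.6 m/s).
It fails at once if a pump bottle moved over 20 mm or tipped over 0.3 rad (distance of any of bottle0, bottle1, bottle2 from where it was at the start of the episode above 0.02 m or angle between any of bottle0, bottle1, bottle2's own z axis and vertical above 0.3 rad).
It also fails if it takes over 72 s, if anything falls off the work surface, if the arm or the gripper's body presses on something with over 40 N, if the wrist force passes 120 N, or if a joint passes its speed limit or range.

ROBOT

A 6-joint arm with a two-finger parallel gripper is mounted at the origin on the work surface. World frame = base frame: x ahead of the robot, y to its left, z up, the work surface at z = 0. Lengths are in mm, angles in rad, forces in N, time in s.
With the tool pointing down it reaches from about 425 to 1125 mm from the base axis. Payload 14.9 kg.
Tool frame: the origin (TCP) lies midway between the tips of the shut fingers; the grasp point (between the pads) lies 19 mm behind it; z points along the fingers, y is the direction in which the jaws open and shut (so a half turn about z gives the same grasp; the last joint's range is limited). The gripper opens to 91 mm and grips with 3 to 60 N. Pads are 32 mm wide; open, the fingers measure 118 mm over their backs; the gripper's body (76 mm by 178 mm) begins 60 mm behind the grasp point.
Start: joints at [1.147, 0.379, 1.734, -0, 1.028, -0.033], TCP at [266.658, 647.234, 213.932] pointing down, gripper open.
Joint ranges: [-2.77, 2.77], [-0.74, 2.19], [0, 2.66], [-1.06, 4.2], [0.31, 2.87], [-3.08, 3.08]. Speed limits (rad/s): [1.89, 1.89, 2.39, 3.14, 3.14, 3.14].

INTERFACE

Orientations are given as a rotation vector (axis times angle).
In Python, from workcell import read_state, eyes, robot gives the robot as it stands.
- The arm moves only by the tool servo_tool, never from a script. Its argument "commands" is a list that holds one entry, the list of rows, each a list of 7 numbers: the shift along the tool's x, y, z in cm, then the turn, a rotation vector about the tool's x, y, z in degrees, then the finger opening in cm, from 0 to 9.12. In form: [[[tx, ty, tz, ax, ay, az, fingers], ...]]. A call has 1 to 5 rows; each row is the pose to reach, as a shift and turn from the pose commanded when the call began, along the tool's axes at that moment; what a row does not reach only later rows make up. A row lasts 1/8 s, in which the tool goes at most 62.5 mm and 10.7 degrees, less where a joint would pass 70% of its speed; a pose out of reach is approached as far as the arm can. A call with a gripper value outside its range is refused whole. The fingers move at their own pace and stop on an object; the grip force is fixed at half the most. Time passes only in rows, so rows that repeat a pose let the fingers close. It gives the time, the measured TCP pose, the force and the opening at its end, in the units of the state.
- read_state(): the state, without advancing time (a new reading comes with each control period).
- eyes.read_camera(name): name is "scene" or "top"; returns a dict with "color" (384x512x3 uint8, blue, green, red), "intrinsics" (3x3 intrinsics, pixels), "distortion" ([k1, k2, p1, p2, k3] as OpenCV has them; the pictures are not rectified), "rvec" (rotation vector, rad) and "tvec" (3), from world to camera coordinates, as OpenCV has them. Camera axes: x right, y down, z forward; pixel columns grow to the right and rows downward; lengths in mm; the calibration is good to about 2 mm. A picture is of the moment at which its call begins. There is no depth.
- robot.job_done(): hands the job in, once; it reports no verdict.
The state is a dict: "t": time; "joint_positions": joint angles; "joint_velocities": joint speeds; "joint_torque": joint torques, N m; "position": TCP position; "tool_rot": TCP orientation; "force": force on the tool from outside, world axes, zero at the start; "ft_torque": the same for the moment, N m; "grip_width": finger opening in mm.
Only numpy, scipy, OpenCV 4.12 (cv2) and the standard library are available. Lean on these libraries where they do the work, as an engineer would, in place of code of your own. Each camera call takes 0.05 s, during which the arm holds its last target. There are 200 camera calls.

## Working session

There is one attempt and no reset: what is moved stays moved. The work goes in short steps, Python scripts to look and compute and a tool call to move; the robot and the scene stay as the last step left them, time stands still between calls to the robot, and variables do not carry over. Pictures are saved under pics/ and viewed, about 8 in all and at most 12, crops included, and the job is handed in when it is done.

Besides the shell and the picture viewer there is one more tool, called as name(argument=value, ...) on one line, values as JSON. servo_tool: Moves the arm, as the interface text tells. Its arguments: {"type":"object","properties":{"commands":{"type":"array","items":{"type":"array","items":{"type":"array","items":{"type":"number"}}}}},"required":["commands"]}

```bash
ls; mkdir -p pics; cat > h.py <<'E'
import numpy as np, cv2
from workcell import read_state, eyes, robot
def cam(n):
    c=eyes.read_camera(n); return c
def ray(c,uv):
    p=cv2.undistortPoints(np.array([[uv]],float),c["intrinsics"],np.array(c["distortion"],float))[0,0]
    R=cv2.Rodrigues(np.array(c["rvec"],float))[0]; t=np.array(c["tvec"],float).ravel()
    return -R.T@t, R.T@np.array([p[0],p[1],1.])
def onz(c,uv,z):
    o,d=ray(c,uv); return o+d*(z-o[2])/d[2]
def proj(c,P):
    return cv2.projectPoints(np.array(P,float).reshape(-1,1,3),np.array(c["rvec"],float),np.array(c["tvec"],float),c["intrinsics"],np.array(c["distortion"],float))[0].reshape(-1,2)
def tri(rays):
    A=np.zeros((3,3));b=np.zeros(3)
    for o,d in rays:
        d=d/np.linalg.norm(d);M=np.eye(3)-np.outer(d,d);A+=M;b+=M@o
    return np.linalg.solve(A,b)
E
python3 - <<'E'
from h import *
import pickle
for n in("scene","top"):
    c=cam(n); pickle.dump(c,open(n+"0.pkl","wb"))
    print(n,ray(c,(256,192)))
    cv2.imwrite(f"pics/{n}0.png",cv2.resize(c["color"],(800,600),interpolation=cv2.INTER_CUBIC))
print(read_state())
E
```

```text
pics
scene (array([1093.4382675 ,  130.27514481, 1003.01992289]), array([-0.54274208, -0.06151763, -0.83772472]))
top (array([ 310.37923224,   55.51548187, 1612.86258068]), array([ 0.10414927,  0.0096715 , -0.99454443]))
{'t': 0.1, 'joint_positions': array([ 1.14671443e+00,  3.79301779e-01,  1.73471887e+00,  1.15279082e-05,
        1.02849567e+00, -3.32816737e-02]), 'joint_velocities': array([ 0.00025479, -0.0015769 , -0.00019354, -0.00235883, -0.00028048,
        0.00075475]), 'joint_torque': array([ 2.50706587e-03, -7.65036106e+01, -4.35298276e+01,  6.52931537e-02,
        3.97324492e-02,  3.61952038e-05]), 'position': array([266.49781103, 646.91007926, 213.39358342]), 'tool_rot': array([-6.09935228e-01, -3.08159138e+00,  1.40950049e-03]), 'force': array([ 0.58239756, -0.89508321, -0.18639096]), 'ft_torque': array([ 0.01600995,  0.00549259, -0.003365  ]), 'grip_width': 90.9971074613089}
```

View pics/scene0.png

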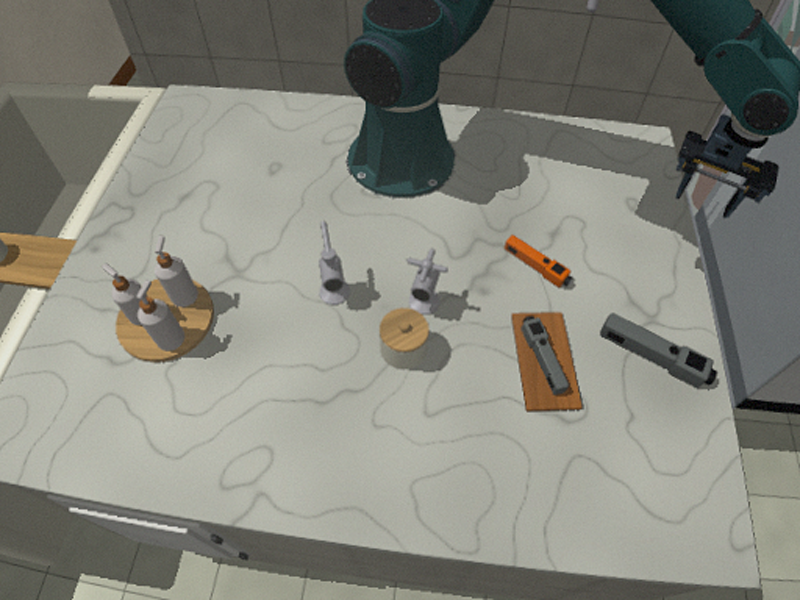

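View pics/top0.png

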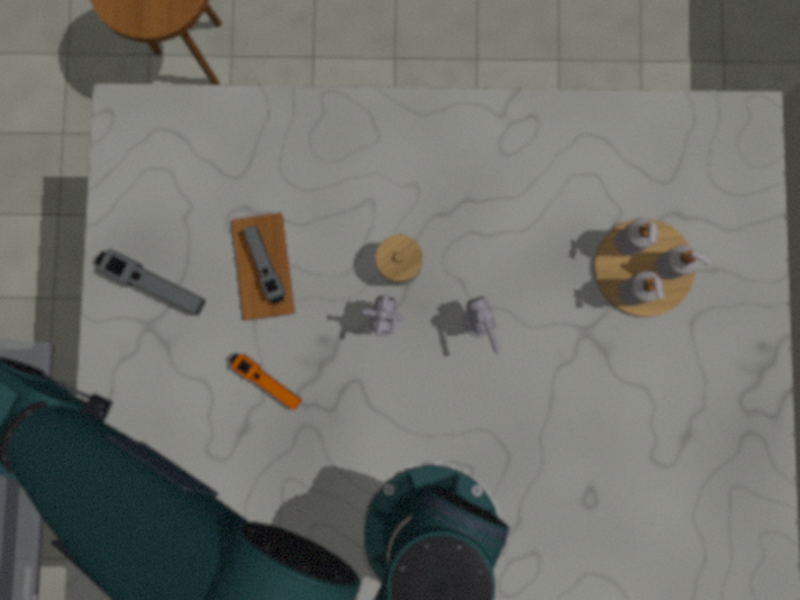

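Scene view (800-px scale): an orange wand is at (540,262), a large grey one at (660,350), and a small grey one on the board at (547,355). The task says not orange and the smaller of its colour, so it is the one on the board. The cross valve is at (425,280) with the jar in front at (404,335), and the lever valve is at (330,270). I'll confirm this in an enlarged crop and measure.

```bash
python3 - <<'E'
from h import *
import pickle
s=pickle.load(open("scene0.pkl","rb"));t=pickle.load(open("top0.pkl","rb"))
a=cv2.resize(s["color"][140:270,195:380],None,fx=4,fy=4,interpolation=cv2.INTER_CUBIC)
cv2.imwrite("pics/sc1.png",a)
b=cv2.resize(t["color"][130:225,140:330],None,fx=4.2,fy=4.2,interpolation=cv2.INTER_CUBIC)
cv2.imwrite("pics/tc1.png",b)
E
```

```text
(no output)
```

View pics/sc1.png

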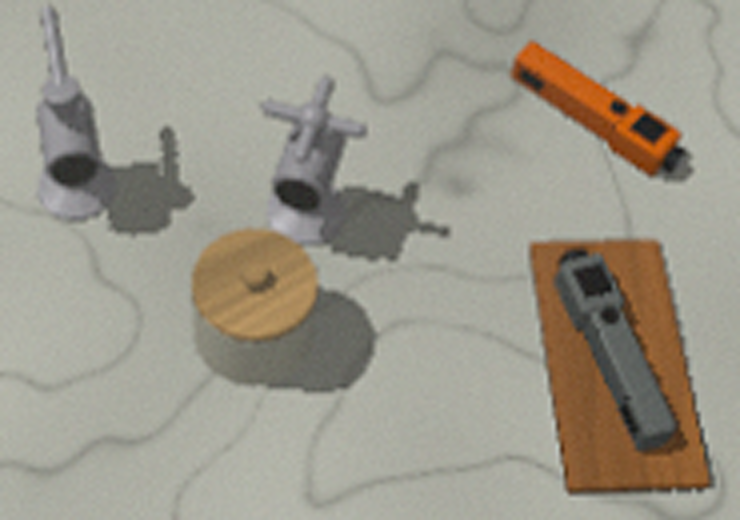

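View pics/tc1.png

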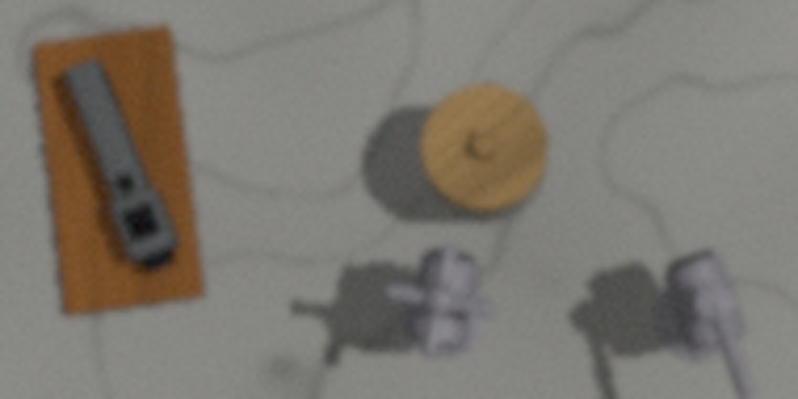

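Scene crop: the small grey wand is on the board, lens end at (573,258) and tail at (655,440). The cross handle is centred at about (315,118), its dark disc is at (297,194), and the jar lid is at (255,283). The top crop agrees, with the cross handle at (441,302), the lid at (484,148), and the wand head towards the robot.

```bash
cat > m.py <<'E'
from h import *
np.set_printoptions(precision=1,suppress=True)
def big(mask):
    n,l,st,ce=cv2.connectedComponentsWithStats(mask.astype(np.uint8)); i=1+np.argmax(st[1:,4]); return l==i,ce[i],st[i]
def roi(c,x0,y0,x1,y1):
    m=np.zeros(c["color"].shape[:2],bool); m[y0:y1,x0:x1]=1; return m
def jar(c,box):
    hsv=cv2.cvtColor(c["color"],cv2.COLOR_BGR2HSV)
    m=(hsv[...,1]>80)&(hsv[...,0]<30)&roi(c,*box)
    m,ce,st=big(m); cn=max(cv2.findContours(m.astype(np.uint8),0,1)[0],key=cv2.contourArea)
    pts=np.array([onz(c,p,84)[:2] for p in cn[:,0,:].astype(float)])
    (x,y),r=cv2.minEnclosingCircle(pts.astype(np.float32)); return np.array([x,y,r]),pts.mean(0)
def wand(c,box,z):
    hsv=cv2.cvtColor(c["color"],cv2.COLOR_BGR2HSV)
    m=(hsv[...,1]<80)&roi(c,*box); m,ce,st=big(m)
    cn=max(cv2.findContours(m.astype(np.uint8),0,1)[0],key=cv2.contourArea)
    pts=np.array([onz(c,p,z)[:2] for p in cn[:,0,:].astype(float)]).astype(np.float32)
    return cv2.minAreaRect(pts), cv2.boxPoints(cv2.minAreaRect(pts))
E
python3 - <<'E'
from m import *
import pickle
s=pickle.load(open("scene0.pkl","rb"));t=pickle.load(open("top0.pkl","rb"))
S=lambda x,y:(195+x/4-.4,140+y/4-.4); T=lambda x,y:(140+x/4.2-.4,130+y/4.2-.4)
print("jar scene",jar(s,(235,190,285,235)),"top",jar(t,(235,145,275,185)))
for n,a,b in [("cross",S(315,118),T(441,302))]:
    print(n,tri([ray(s,a),ray(t,b)]),onz(s,a,135),onz(t,b,135))
print("arms scene",onz(s,S(266,105),132),onz(s,S(362,130),132),"fb",onz(s,S(326,80),132),onz(s,S(308,158),132))
print("arms top",onz(t,T(390,291),132),onz(t,T(492,313),132))
g=cv2.cvtColor(s["color"],cv2.COLOR_BGR2GRAY)
m,ce,st=big((g<75)&roi(s,260,180,277,194)); print("disc px",ce,st,onz(s,ce,80), "hand",onz(s,S(297,194),80))
print("barrel top front/back",onz(t,T(449,248),95),onz(t,T(441,354),95))
print("barrel sides L", onz(t,T(427,262),85),onz(t,T(420,345),85),"R",onz(t,T(474,268),85),onz(t,T(468,345),85))
print("board top corners",*[onz(t,T(*p),12)[:2] for p in[(35,43),(168,28),(203,295),(66,314)]])
print("board scene",*[onz(s,S(*p),12)[:2] for p in[(530,243),(659,241),(712,485),(569,491)]])
print("wand top",*[onz(t,T(*p),z)[:2] for p,z in[((84,69),46),((152,238),46),((155,262),29)]])
print("wand scene",*[onz(s,S(*p),z)[:2] for p,z in[((656,435),46),((583,268),46),((572,257),35)]])
E
```

```text
jar scene (array([562.7,  76.9,  47.9]), array([563.2,  77.3])) top (array([556.7,  75.5,  47.5]), array([556.5,  75.8]))
cross [436.1 106.5 128.8] [440.6 108.9 135. ] [435.7 104.  135. ]
arms scene [430.8  69.8 132. ] [445.  145.7 132. ] fb [400.  113.7 132. ] [476.7 107.3 132. ]
arms top [443.5 141.1 132. ] [428.5  67.1 132. ]
disc px [269.2 188.3] [264 185  11   8  66] [476.1 102.1  80. ] hand [475.5 100.8  80. ]
barrel top front/back [479.5 100.   95. ] [400.6 104.7  95. ]
barrel sides L [469.8 116.6  85. ] [407.7 120.8  85. ] R [465.8  81.4  85. ] [408.1  85.1  85. ]
board top corners [647.6 432.6] [661.1 327.8] [449.2 294.2] [432.9 400.8]
board scene [453.1 296. ] [437.  404.1] [651.3 437.9] [669.1 329.4]
wand top [620.5 386. ] [489.7 329.5] [472.9 329.6]
wand scene [631.4 387.1] [493.1 332.9] [476.9 326.3]
```

```bash
cat >> h.py <<'E'
from scipy.spatial.transform import Rotation as Ro
def go(pos,jaw):  # jaw: world yaw (deg) of tool y (mod 180), tool down
    s=read_state(); R=Ro.from_rotvec(s["tool_rot"]); p=np.array(s["position"])
    best=None
    for k in(0,180):
        a=np.radians(jaw+k); y=np.array([np.cos(a),np.sin(a),0]); z=np.array([0,0,-1.]); x=np.cross(y,z)
        rel=R.inv()*Ro.from_matrix(np.c_[x,y,z]); rv=np.degrees(rel.as_rotvec())
        if best is None or np.linalg.norm(rv)<np.linalg.norm(best): best=rv
    print("t",round(s["t"],2),"p",p.round(1),"tooly",R.as_matrix()[:,1].round(3),"shift cm",(R.inv().apply(np.array(pos)-p)/10).round(2),"turn",best.round(1),"F",np.round(s["force"],1),"w",round(s["grip_width"],1),"j6",round(s["joint_positions"][5],2))
E
python3 - <<'E'
from h import *
import pickle
go((561,168,213),90)
s=pickle.load(open("scene0.pkl","rb"));t=pickle.load(open("top0.pkl","rb"))
a=cv2.resize(s["color"][155:205,255:290],None,fx=11,fy=11,interpolation=cv2.INTER_CUBIC)
b=cv2.resize(t["color"][180:220,230:262],None,fx=11,fy=11,interpolation=cv2.INTER_CUBIC)
h=np.zeros((550,385+352,3),np.uint8);h[:550,:385]=a;h[:440,385:]=b
cv2.imwrite("pics/v2.png",h)
E
```

```text
t 0.1 p [266.5 646.9 213.4] tooly [ 0.381  0.925 -0.001] shift cm [-45.47 -33.06   0.07] turn [ -0.1  -0.  -22.4] F [ 0.6 -0.9 -0.2] w 91.0 j6 -0.03
```

View pics/v2.png

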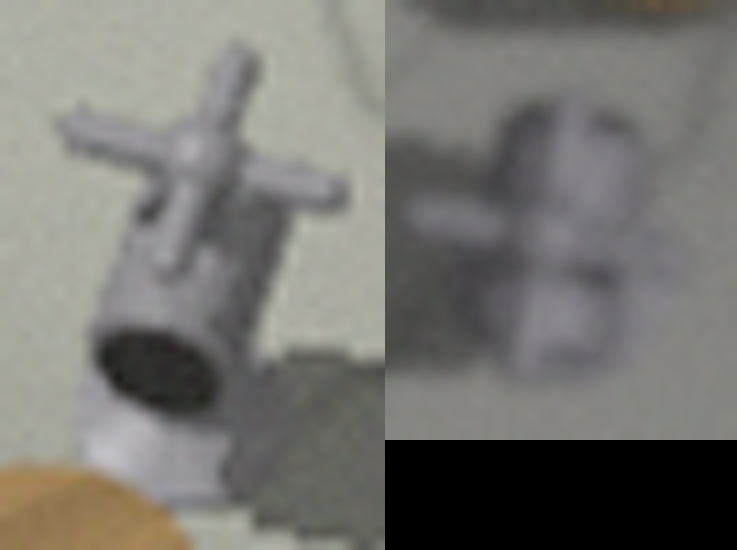

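Left half, scene view: bar ends are at (68,122)/(340,192) and (242,55)/(172,268), and the dark disc is centred at (158,371). Right half, top view: the cross-bar runs (418,212) to (680,262), with the barrel beneath it.

```bash
python3 - <<'E'
from m import *
import pickle
s=pickle.load(open("scene0.pkl","rb"));t=pickle.load(open("top0.pkl","rb"))
S=lambda x,y:(255+x/11-.45,155+y/11-.45); T=lambda x,y:(230+(x-385)/11-.45,180+y/11-.45)
def ang(c,f,a,b,z):
    p,q=onz(c,f(*a),z),onz(c,f(*b),z); d=q-p; print(p[:2],q[:2],"mid",(p+q)[:2]/2,"deg",np.degrees(np.arctan2(d[1],d[0])),np.linalg.norm(d))
ang(s,S,(68,122),(340,192),132); ang(s,S,(242,55),(172,268),132)
ang(t,T,(680,262),(418,212),132)
ang(t,T,(462,310),(490,140),80);ang(t,T,(620,360),(645,175),80)
print("disc",onz(s,S(158,371),80))
ang(t,T,(545,378),(575,95),100)
E
```

```text
[430.2  68.6] [444.5 146.8] mid [437.3 107.7] deg 79.6438362476354 79.5183857158074
[399.6 115.1] [476.5 102.9] mid [438.1 109. ] deg -8.976310586706276 77.86720799589857
[430.8  68.3] [443.7 140.9] mid [437.2 104.6] deg 79.91428872401612 73.69248941454651
[420.5 130.8] [469.3 123.6] mid [444.9 127.2] deg -8.31952797018414 49.39596336221634
[406.8  85.5] [459.8  79.1] mid [433.3  82.3] deg -6.833906149364356 53.46328691776833
disc [476.2 101.1  80. ]
[400.2 106.1] [480.4  98.9] mid [440.3 102.5] deg -5.114408218444633 80.52696068672566
```

servo_tool(commands=[[[-5.0,-3.6,0,0,0,-5,2],[-10.0,-7.3,0,0,0,-10,0],[-15,-10.9,0,0,0,-15,0],[-20,-14.5,0,0,0,-22,0],[-25,-18.2,0,0,0,-22.4,0]]])

```text
t: 0.72
position: [429.1, 381.9, 213.8]
tool_rot: [0.004, -3.142, 0.0]
force: [1.2, 0.2, -0.2]
grip_width: 43.8
```

servo_tool(commands=[[[-3.3,-5.4,0,0,0,0,0],[-6.6,-10.7,0,0,0,0,0],[-9.9,-16,0,0,0,0,0],[-13.2,-21.4,0,0,0,0,0],[-13.2,-21.4,4,0,0,0,0]]])

```text
t: 1.35
position: [564.1, 167.0, 175.8]
tool_rot: [0.006, 3.136, 0.002]
force: [-0.2, 1.6, -0.8]
grip_width: 0.3
```

servo_tool(commands=[[[0,0,5,0,0,0,0],[0,0,10,0,0,0,0],[0,0,13,0,0,0,0],[0,0,13.9,0,0,0,0],[0,0,13.9,0,0,0,0]]])

```text
t: 1.98
position: [560.6, 169.8, 35.1]
tool_rot: [0.0, -3.141, 0.0]
force: [-0.4, -0.1, -0.2]
grip_width: 0.5
```

servo_tool(commands=[[[0,-1.2,0,0,0,0,0],[0,-2.4,0,0,0,0,0],[0,-3.2,0,0,0,0,0],[0,-4,0,0,0,0,0],[0,-4.8,0,0,0,0,0]]])

```text
t: 2.6
position: [561.2, 121.5, 35.5]
tool_rot: [0.0, 3.14, 0.001]
force: [0.3, 5.7, 2.8]
grip_width: 0.2
```

servo_tool(commands=[[[0,-0.8,0,0,0,0,0],[0,-1.6,0,0,0,0,0],[0,-2.4,0,0,0,0,0],[0,-3.2,0,0,0,0,0],[0,-4,0,0,0,0,0]]])

```text
t: 3.22
position: [561.2, 81.6, 35.5]
tool_rot: [0.0, 3.14, 0.001]
force: [0.9, 7.1, 4.6]
grip_width: 0.5
```

```bash
python3 - <<'E'
from m import *
s=cam("scene"); print(jar(s,(205,180,285,245)),read_state()["position"],read_state()["force"])
cv2.imwrite("pics/s3.png",cv2.resize(s["color"][120:270,150:350],None,fx=4,fy=4))
E
```

```text
(array([565. ,  22.1,  46.7]), array([580.2,  15. ])) [561.1  80.9  35.4] [1.  0.6 0.6]
```

View pics/s3.png

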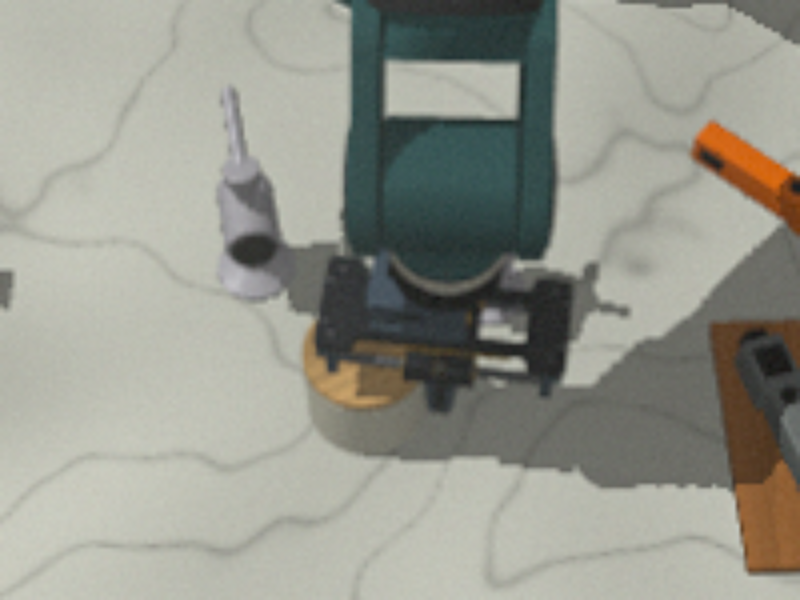

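The jar's lid (centred near crop (370,360)) sits ahead of the finger at x≈563–565, so it is tracking straight. I'll push on.

servo_tool(commands=[[[0,-0.8,0,0,0,0,0],[0,-1.6,0,0,0,0,0],[0,-2.4,0,0,0,0,0],[0,-3.2,0,0,0,0,0],[0,-4,0,0,0,0,0]]])

```text
t: 3.9
position: [561.0, 41.8, 35.4]
tool_rot: [0.0, 3.141, 0.001]
force: [-0.1, 6.5, 4.8]
grip_width: 0.5
```

servo_tool(commands=[[[0,-0.6,0,0,0,0,0],[0,-1.1,0,0,0,0,0],[0,-1.1,0,0,0,0,0],[0,-0.4,0,0,0,0,0],[0,1.5,0,0,0,0,0]]])

```text
t: 4.53
position: [560.3, 57.3, 34.8]
tool_rot: [-0.001, -3.141, 0.0]
force: [-0.1, -0.3, -0.4]
grip_width: 0.5
```

servo_tool(commands=[[[-1,0.5,-4,0,0,0,0],[-1,1,-9,0,0,0,0],[-1,3,-14,0,0,0,0],[-1,8,-17,0,0,0,3],[-1,13,-18,0,0,0,6]]])

```text
t: 5.15
position: [570.9, 189.4, 217.4]
tool_rot: [-0.0, 3.139, 0.001]
force: [0.2, -0.7, -0.9]
grip_width: 17.4
```

```bash
python3 - <<'E'
from m import *
go((578,368,140),21.2+90)
E
```

```text
t 5.15 p [570.9 189.4 217.4] tooly [-0.  1.  0.] shift cm [-0.7 17.9  7.8] turn [  0.    0.2 -21.2] F [ 0.2 -0.7 -0.9] w 17.4 j6 -1.29
```

servo_tool(commands=[[[-0.2,4.5,0,0,0,-6,6],[-0.4,9,0,0,0,-12,6],[-0.6,13.5,2,0,0,-18,6],[-0.7,17.9,6,0,0,-21.2,6],[-0.7,17.9,7.8,0,0,-21.2,6]]])

```text
t: 5.78
position: [575.5, 368.8, 134.4]
tool_rot: [0.584, -3.085, 0.001]
force: [-0.1, -0.8, 0.1]
grip_width: 59.7
```

```bash
python3 - <<'E'
from m import *
s=cam("scene");t=cam("top"); go((578,368,16),21.2+90)
print(jar(s,(185,180,285,245)),jar(t,(225,140,330,190)))
a=cv2.resize(s["color"][180:275,310:390],None,fx=5,fy=5,interpolation=cv2.INTER_CUBIC)
b=cv2.resize(t["color"][120:215,130:210],None,fx=5,fy=5,interpolation=cv2.INTER_CUBIC)
cv2.imwrite("pics/w4.png",np.hstack([a,b]))
E
```

```text
t 5.88 p [575.5 366.  134.5] tooly [-0.4  0.9 -0. ] shift cm [-0.3  0.1 11.8] turn [-0.  -0.2  0.1] F [-0.6 -0.1  0.4] w 60.7 j6 -1.41
(array([557.9, -28.3,  48.6]), array([558.6, -27.6])) (array([552.1, -28.9,  47.3]), array([552.2, -29.2]))
```

View pics/w4.png

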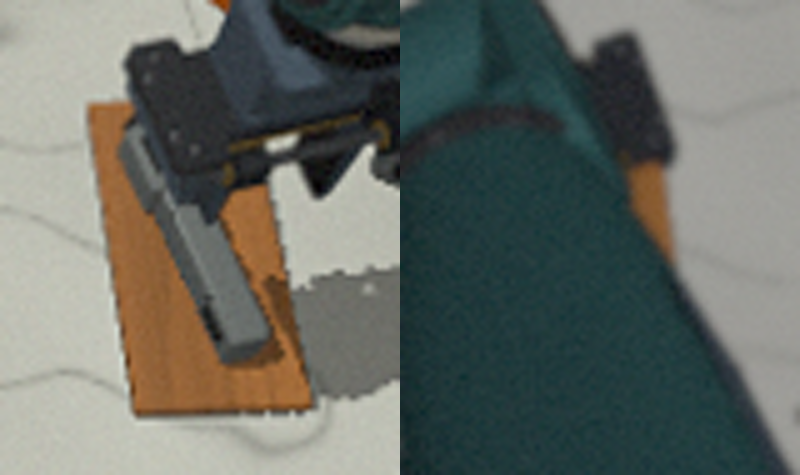

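The left half shows the fingers straddling the handle, with the tail end at about (240,340). The jar now stands at (555,-28.5), about 113 mm to the side of the valve line. I'll descend and grip.

servo_tool(commands=[[[-0.3,0.1,4,0,0,0,6],[-0.3,0.1,8,0,0,0,6],[-0.3,0.1,10.8,0,0,0,6],[-0.3,0.1,11.8,0,0,0,6],[-0.3,0.1,11.8,0,0,0,6]]])

```text
t: 6.5
position: [580.3, 367.6, 19.7]
tool_rot: [-0.577, 3.088, 0.0]
force: [-0.6, -0.4, -0.3]
grip_width: 60.1
```

servo_tool(commands=[[[0,0,0,0,0,0,4.5],[0,0,0,0,0,0,3.5],[0,0,0,0,0,0,2.5],[0,0,0,0,0,0,1.5],[0,0,0,0,0,0,1.5]]])

```text
t: 7.12
position: [580.2, 368.1, 19.5]
tool_rot: [-0.578, 3.087, 0.0]
force: [-1.9, -0.8, 6.2]
grip_width: 27.9
```

servo_tool(commands=[[[0,0,0,0,0,0,1.5],[0,0,-2,0,0,0,1.5],[0,0,-5,0,0,0,1.5],[0,0,-9,0,0,0,1.5],[0,0,-13,0,0,0,1.5]]])

```text
t: 7.75
position: [579.8, 367.6, 151.2]
tool_rot: [-0.578, 3.088, -0.0]
force: [0.7, 0.9, -1.3]
grip_width: 27.6
```

```bash
python3 - <<'E'
from m import *
go((669.5,66,149),80); 
s=cam("scene")
cv2.imwrite("pics/w5.png",cv2.resize(s["color"][120:280,270:430],None,fx=3.75,fy=3.75,interpolation=cv2.INTER_CUBIC))
import pickle; pickle.dump(s,open("s5.pkl","wb"))
E
```

```text
t 7.75 p [579.8 367.6 151.2] tooly [-0.4  0.9 -0. ] shift cm [  2.5 -31.4   0.2] turn [-0.   0.  31.2] F [ 0.7  0.9 -1.3] w 27.6 j6 -1.41
```

View pics/w5.png

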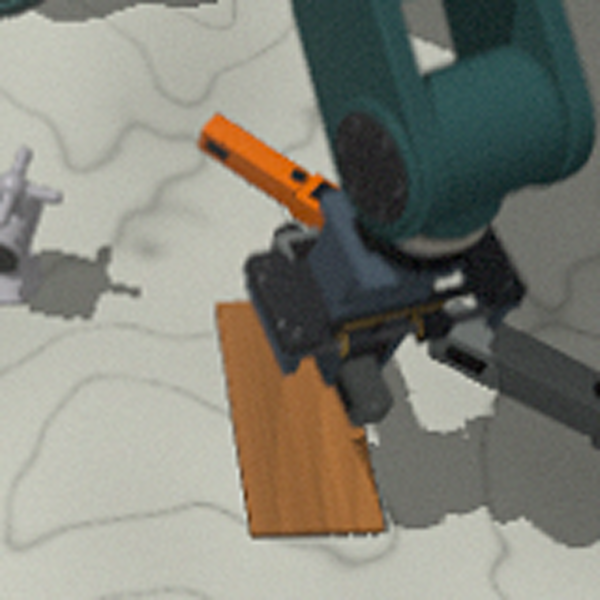

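Wand lifted level, and the board is clear. Next, carry it across.

servo_tool(commands=[[[-1,-3,0,0,0,6,1.5],[-2,-6,0,0,0,12,1.5],[-2,-10,0,0,0,19,1.5],[-1,-14,0,0,0,26,1.5],[-0.5,-18,0,0,0,31.2,1.5]]])

```text
t: 8.43
position: [649.6, 200.4, 149.7]
tool_rot: [0.279, 3.129, -0.0]
force: [0.2, 0.4, -1.8]
grip_width: 27.9
```

```bash
python3 - <<'E'
from m import *
go((666.8,67,70.5),80)
E
```

```text
t 8.43 p [649.6 200.4 149.7] tooly [ 0.2  1.  -0. ] shift cm [ -4.  -12.8   7.9] turn [-0.   0.  -0.2] F [ 0.2  0.4 -1.8] w 27.9 j6 -1.13
```

servo_tool(commands=[[[-2,-3.2,0,0,0,0,1.5],[-4,-6.4,0,0,0,0,1.5],[-4,-9.6,0,0,0,0,1.5],[-4,-12.8,1,0,0,0,1.5],[-4,-12.8,3,0,0,0,1.5]]])

```text
t: 9.05
position: [667.2, 67.1, 119.9]
tool_rot: [0.277, 3.128, 0.0]
force: [0.4, 0.4, -1.4]
grip_width: 27.6
```

servo_tool(commands=[[[0,0,2,0,0,0,1.5],[0,0,4,0,0,0,1.5],[0,0,4.9,0,0,0,1.5],[0,0,4.9,0,0,0,1.5],[0,0,4.9,0,0,0,1.5]]])

```text
t: 9.68
position: [667.3, 69.0, 70.5]
tool_rot: [0.273, 3.129, 0.0]
force: [0.3, 0.5, -0.0]
grip_width: 27.7
```

```bash
python3 - <<'E'
from m import *
go((666.8,67,70.5),80)
s=cam("scene");t=cam("top")
import pickle; pickle.dump((s,t),open("s6.pkl","wb"))
a=cv2.resize(s["color"][130:250,200:320],None,fx=5,fy=5,interpolation=cv2.INTER_CUBIC)
cv2.imwrite("pics/w6.png",a)
# predicted lens tip, tail top in crop px
d=np.array([.985,-.174,0]); D=np.array([476.7,100.4,80])
for k in(0,80,250): print(k,(proj(s,D+k*d+np.array([0,0,17 if k==250 else 0]))-[200,130])*5)
E
```

```text
t 9.68 p [667.3  69.   70.5] tooly [0.2 1.  0. ] shift cm [ 0.  -0.2 -0. ] turn [0. 0. 0.] F [ 0.3  0.5 -0. ] w 27.7 j6 -1.33
0 [[343.4 292. ]]
80 [[306.8 396.6]]
250 [[217.9 635.9]]
```

View pics/w6.png

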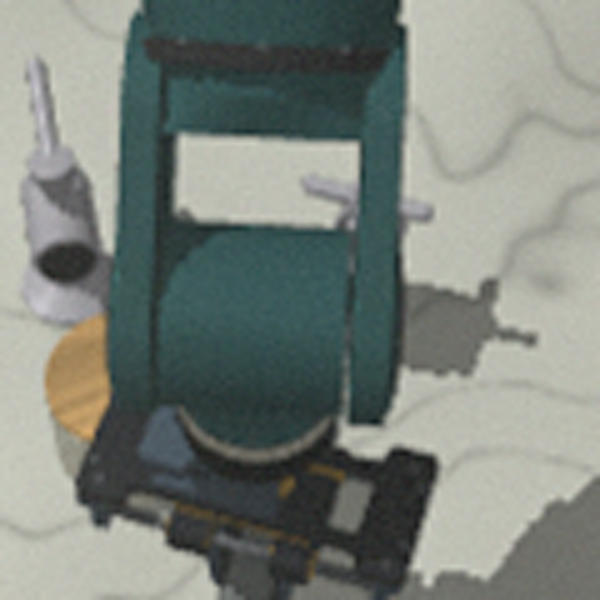

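The arm hides the lens. The jar and valves are untouched, and the wand's tail emerges at the bottom near (260,580). One more crop lower down will check the tail against the predicted outline.

```bash
python3 - <<'E'
from m import *
import pickle
s,t=pickle.load(open("s6.pkl","rb"))
f=8;o=np.array([225,225])
a=cv2.resize(s["color"][225:285,225:285],None,fx=f,fy=f,interpolation=cv2.INTER_CUBIC)
b=a.copy()
d=np.array([.985,-.174,0]);n=np.array([.174,.985,0]);D=np.array([476.7,100.4,80])
P=[D+k*d+w*n+np.array([0,0,17.]) for k,w in((205,-14),(250,-14),(250,14),(205,14))]
cv2.polylines(b,[((proj(s,P)-o+.5)*f).astype(np.int32)],False,(0,0,255),1)
cv2.imwrite("pics/w7.png",np.hstack([a[:,:390],b[:,:390]]))
E
```

```text
(no output)
```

View pics/w7.png

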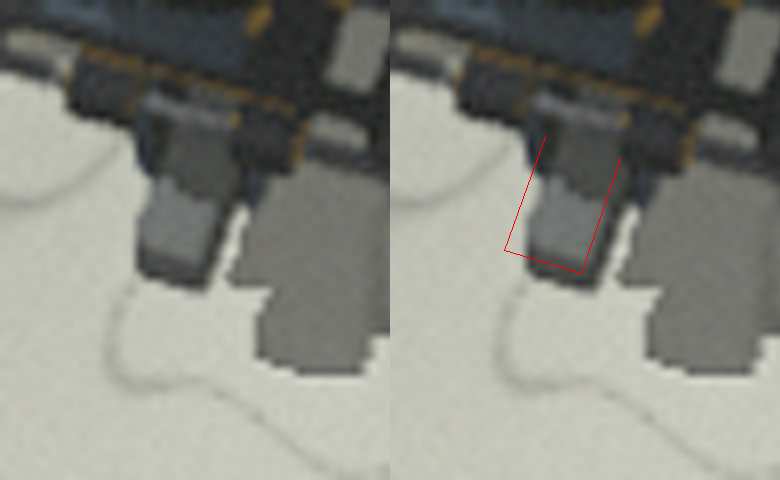

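servo_tool(commands=[[[0,-0.1,0,0,0,0,1.5],[0,-0.1,0,0,0,0,1.5],[0,-0.1,0,0,0,0,1.5],[0,-0.1,0,0,0,0,1.5],[0,-0.1,0,0,0,0,1.5]]])

```text
t: 10.4
position: [666.7, 67.8, 69.9]
tool_rot: [-0.273, -3.13, 0.0]
force: [-0.5, -0.6, -1.6]
grip_width: 27.8
```

The tail shows about 2.5 px to the right of the predicted outline, with the same direction. I'll check whether this is camera bias by overlaying outlines from the measured TCP in this pose and in the earlier lift picture.

```bash
python3 - <<'E'
from m import *
import pickle
s5=pickle.load(open("s5.pkl","rb")); s=cam("scene"); st=read_state(); print(st["position"],st["joint_velocities"].round(3))
f=8; out=[]
def ov(c,tcp,yaw):
    d=np.array([np.cos(yaw),np.sin(yaw),0]);n=np.array([-d[1],d[0],0]); zt=tcp[2]-19.5+46
    P=[np.r_[tcp[:2],0]+k*d+w*n+[0,0,zt] for k,w in((20,-14),(55,-14),(55,14),(20,14))]
    uv=proj(c,P); o=(uv.mean(0)-[24,30]).astype(int)
    a=cv2.resize(c["color"][o[1]:o[1]+60,o[0]:o[0]+48],None,fx=f,fy=f,interpolation=cv2.INTER_CUBIC)
    cv2.polylines(a,[((uv-o+.5)*f).astype(np.int32)],False,(0,0,255),1); return a
cv2.imwrite("pics/w8.png",np.hstack([ov(s5,np.array([579.8,367.6,151.2]),np.radians(21.2)),ov(s,np.array(st["position"]),np.radians(-10))]))
E
```

```text
[666.7  67.8  69.9] [ 0. -0.  0. -0.  0.  0.]
```

View pics/w8.png

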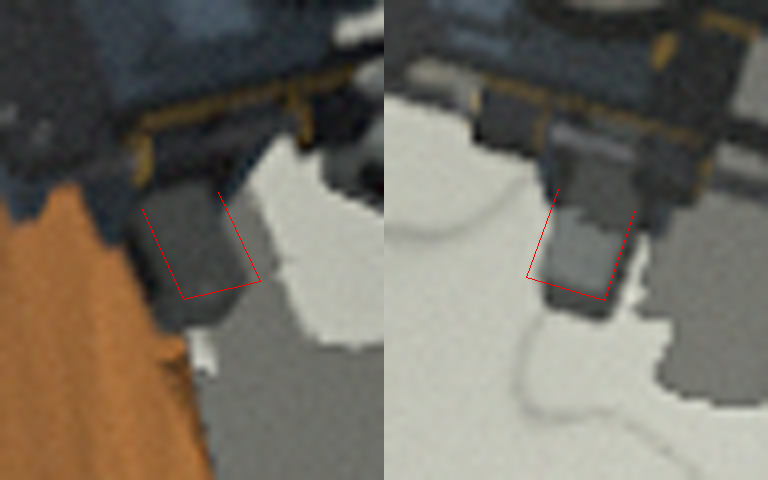

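Both outlines match the tail to about 3 mm laterally, with opposite signs, and the tail is about 4 mm short along the axis. So there is no significant yaw or tilt, only calibration-level scatter. I'll nudge 2 mm towards −y and hold for over 2.5 s.

servo_tool(commands=[[[0,-0.1,0,0,0,0,1.5],[0,-0.2,0,0,0,0,1.5],[0,-0.2,0,0,0,0,1.5],[0,-0.2,0,0,0,0,1.5],[0,-0.2,0,0,0,0,1.5]]])

```text
t: 11.08
position: [666.4, 65.8, 69.9]
tool_rot: [-0.274, -3.13, 0.0]
force: [-0.3, -0.7, -1.5]
grip_width: 28.1
```

servo_tool(commands=[[[0,0,0,0,0,0,1.5],[0,0,0,0,0,0,1.5],[0,0,0,0,0,0,1.5],[0,0,0,0,0,0,1.5],[0,0,0,0,0,0,1.5]]])

```text
t: 11.7
position: [666.3, 65.8, 69.9]
tool_rot: [-0.274, -3.13, 0.0]
force: [-0.7, -0.2, -1.8]
grip_width: 28.0
```

servo_tool(commands=[[[0,0,0,0,0,0,1.5],[0,0,0,0,0,0,1.5],[0,0,0,0,0,0,1.5],[0,0,0,0,0,0,1.5],[0,0,0,0,0,0,1.5]]])

```text
t: 12.32
position: [666.4, 65.8, 69.9]
tool_rot: [-0.274, -3.13, -0.0]
force: [-0.1, -0.1, -0.9]
grip_width: 27.9
```

servo_tool(commands=[[[0,0,0,0,0,0,1.5],[0,0,0,0,0,0,1.5],[0,0,0,0,0,0,1.5],[0,0,0,0,0,0,1.5],[0,0,0,0,0,0,1.5]]])

```text
t: 12.95
position: [666.4, 65.8, 69.9]
tool_rot: [0.274, 3.13, -0.0]
force: [-0.1, 0.3, -1.9]
grip_width: 28.0
```

servo_tool(commands=[[[0,0,0,0,0,0,1.5],[0,0,0,0,0,0,1.5],[0,0,0,0,0,0,1.5],[0,0,0,0,0,0,1.5],[0,0,0,0,0,0,1.5]]])

```text
t: 13.58
position: [666.4, 65.8, 69.9]
tool_rot: [-0.274, -3.13, 0.0]
force: [-0.2, -0.2, -0.9]
grip_width: 27.6
```

servo_tool(commands=[[[-1,0,-2,0,0,0,1.5],[-2,0,-5,0,0,0,1.5],[-2,0,-8,0,0,0,1.5],[-1,4,-8,0,0,0,1.5],[0,8,-8,0,0,0,1.5]]])

```text
t: 14.2
position: [680.4, 145.3, 150.5]
tool_rot: [0.275, 3.129, 0.0]
force: [0.3, 1.0, -1.8]
grip_width: 28.1
```

```bash
python3 - <<'E'
from m import *
go((578,370,150),111.2)
E
```

```text
t 14.2 p [680.4 145.3 150.5] tooly [0.2 1.  0. ] shift cm [14.  20.3  0. ] turn [  0.    0.  -31.2] F [ 0.3  1.  -1.8] w 28.1 j6 -1.22
```

servo_tool(commands=[[[1,5,0,0,0,-6,1.5],[3,10,0,0,0,-12,1.5],[6,15,0,0,0,-19,1.5],[10,20.5,0,0,0,-26,1.5],[14,20.5,0,0,0,-31.2,1.5]]])

```text
t: 14.82
position: [577.2, 373.7, 150.0]
tool_rot: [-0.586, 3.085, 0.001]
force: [-0.2, 0.0, -1.8]
grip_width: 27.7
```

servo_tool(commands=[[[0,0,4,0,0,0,1.5],[0,0,8,0,0,0,1.5],[0,0,11,0,0,0,1.5],[0,0,12,0,0,0,1.5],[0,0,12,0,0,0,1.5]]])

```text
t: 15.45
position: [578.0, 370.8, 30.0]
tool_rot: [0.578, -3.088, 0.0]
force: [-0.2, -0.1, -1.0]
grip_width: 27.9
```

```bash
python3 - <<'E'
from m import *
go((578,372,20),111.2)
E
```

```text
t 15.45 p [578.  370.8  30. ] tooly [-0.4  0.9 -0. ] shift cm [-0.1  0.1  1. ] turn [-0. -0.  0.] F [-0.2 -0.1 -1. ] w 27.9 j6 -1.4
```

servo_tool(commands=[[[0,0,0.4,0,0,0,1.5],[0,0,0.7,0,0,0,1.5],[0,0,0.9,0,0,0,1.5],[0,0,1.0,0,0,0,1.5],[0,0,1.0,0,0,0,1.5]]])

```text
t: 16.08
position: [577.9, 370.8, 20.0]
tool_rot: [-0.578, 3.088, 0.0]
force: [0.2, -0.1, -1.4]
grip_width: 27.7
```

servo_tool(commands=[[[0,0,0.04,0,0,0,1.5],[0,0,0.08,0,0,0,1.5],[0,0,0.1,0,0,0,1.5],[0,0,0.1,0,0,0,1.5]]])

```text
t: 16.58
position: [577.9, 370.8, 19.5]
tool_rot: [0.578, -3.088, 0.0]
force: [-3.1, -1.7, 7.2]
grip_width: 28.0
```

Contact felt (Fz +7 N), so I'll release and rise.

servo_tool(commands=[[[0,0,0,0,0,0,3.2],[0,0,0,0,0,0,4],[0,0,0,0,0,0,5],[0,0,0,0,0,0,6],[0,0,0,0,0,0,6]]])

```text
t: 17.2
position: [577.9, 370.8, 18.9]
tool_rot: [0.578, -3.088, 0.0]
force: [-0.0, -0.8, 0.1]
grip_width: 60.2
```

servo_tool(commands=[[[0,0,-2,0,0,0,6],[0,0,-5,0,0,0,6],[0,0,-10,0,0,0,6],[0,0,-15,0,0,0,6],[0,0,-20,0,0,0,6]]])

```text
t: 17.82
position: [577.9, 370.7, 222.2]
tool_rot: [-0.578, 3.087, 0.001]
force: [0.7, 0.7, -0.8]
grip_width: 59.7
```

servo_tool(commands=[[[3,4,0,0,0,0,6],[3,10,0,0,0,0,6],[3,16,0,0,0,0,6],[3,22,0,0,0,0,6],[3,22,0,0,0,0,6]]])

```text
t: 18.45
position: [468.6, 568.2, 220.4]
tool_rot: [-0.583, 3.086, 0.002]
force: [-0.1, -0.0, -1.1]
grip_width: 60.0
```

```bash
python3 - <<'E'
from m import *
s=cam("scene"); st=read_state(); print(st["t"],st["position"],st["force"],st["grip_width"])
print("jar",jar(s,(185,180,285,245)))
cv2.imwrite("pics/f.png",cv2.resize(s["color"],(800,600),interpolation=cv2.INTER_CUBIC))
E
```

```text
18.5 [469.4 566.3 220. ] [ 0.2 -0.5 -0.8] 59.94550928500267
jar (array([557.9, -28.3,  48.6]), array([558.6, -27.5]))
```

View pics/f.png

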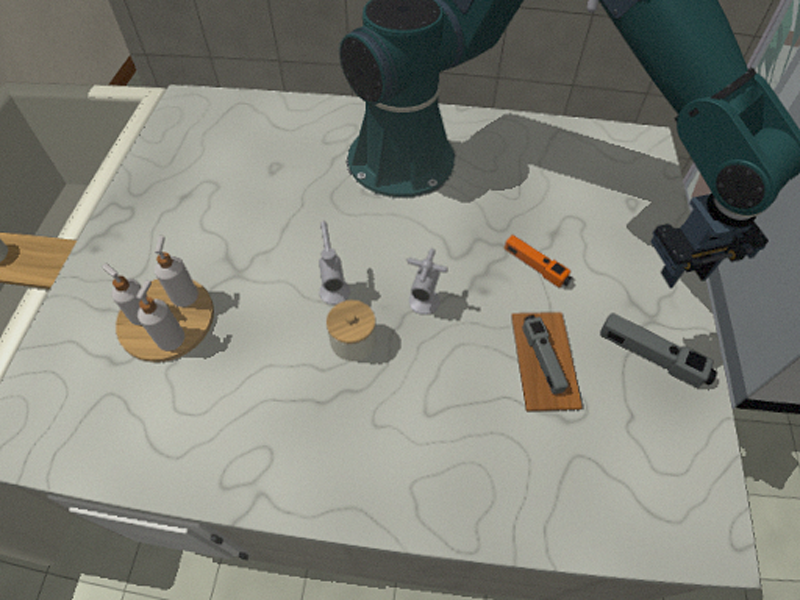

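The wand lies on the board at (547,355), display up. The jar stands upright at (351,330), clear of the cross valve, and the bottles and valves are unchanged. Handing in.

```bash
python3 -c "
from h import *
robot.job_done(); print(read_state()['t'])"
```

```text
the job is handed in; nothing more can be done
the job is handed in; nothing more can be done
```

I slid the jar aside, held the wand in front of the cross-handled valve, laid it back on the board and handed the job in at about 18.5 s. No verdict is reported.

- **Jar:** pushed along the ledge with shut fingers. It now stands upright about 113 mm to one side of the disc's line (75 mm needed).
- **Reading:** the wand was still for about 2.5 s, with the lens about 76–80 mm from the disc and its axis at about 79.4 mm height (disc centre is at 80 mm). I set it square using a measured valve yaw of about −10°.
- **Wand:** laid down until I felt contact on the board (about 7 N), then released. The last picture shows it flat, display up, with the gripper well clear.
- **Other objects:** in the last picture the valves and pump bottles look unchanged.

**Checks that disagreed:**
- **Lens not seen:** the arm hid the lens during the reading, so the lens position comes from the arm pose and the grasp, not from seeing it.
- **Camera scatter:** the two cameras differed by up to about 6 mm. The wand's tail sat about 3 mm to one side of its predicted outline in one picture and about 3 mm to the other side in the next, and was about 4 mm short along its length. I made a 2 mm correction, and the remaining lateral error should be within the 12 mm allowed.

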